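# Shut the mill lid and give the two-key start

## Robot

A 6-joint arm with a two-finger parallel gripper is mounted at the origin on the work surface. World frame = base frame: x ahead of the robot, y to its left, z up, the work surface at z = 0. Lengths are in m, angles in rad, forces in N, time in s.
With the tool pointing down it reaches from about 0.325 to 0.9 m from the base axis. Payload 6.1 kg.
Tool frame: the origin (TCP) lies midway between the tips of the shut fingers; the grasp point (between the pads) lies env.grip_depth behind it (env.grip_depth is the distance from the TCP to the grasp point, in m); x points along the fingers, z is the direction in which the jaws open and shut, and the axes are right-handed (so a half turn about x gives the same grasp; the last joint's range is limited). The gripper opens to 85 mm and grips with 20 to 120 N. Pads are 22 mm wide; open, the fingers measure 114 mm over their backs; the gripper's body (76 mm by 85 mm) begins 54 mm behind the grasp point. The pads swing forward as they close: fully open they stand 13 mm farther back than shut.
Start: joints at [-1.417, 0.22, 1.526, -0, 1.395, -0.126], TCP at [0.173, -0.601, 0.197] pointing down, gripper open.
Joint ranges: [-2.98, 2.98], [-0.91, 2.08], [0.09, 2.57], [-1.24, 4.39], [0.2, 2.65], [-2.68, 2.68]. Speed limits (rad/s): [2.57, 2.57, 3.01, 3.14, 3.14, 3.14].

## Interface

Orientations are given as a unit quaternion [x, y, z, w].
In Python, from cell import sensors, viewer, env gives the robot as it stands.
- The arm moves only by the shell command python3 -m jog 'ROWS' [FORCE]. ROWS is JSON, one flat list of numbers, 7 for each row, row after row: the shift along the world's x, y, z in mm, then the turn, a rotation vector about the world's x, y, z in degrees, then the finger opening in mm, from 0 to 85.4. In form: [tx, ty, tz, wx, wy, wz, jaw, tx, ty, tz, wx, wy, wz, jaw, ...]. A call has 1 to 10 rows; each row shifts and turns the commanded pose from where the row before left it; what a row does not reach is not made up. A row lasts 1/8 s, in which the tool goes at most 62.5 mm and 10.7 degrees, less where a joint would pass 70% of its speed; a pose out of reach is approached as far as the arm can. A call is refused whole if a number of a shift passes 62.5 or a number of a turn 10.7, either way. A call with a gripper value outside its range is refused whole. The fingers move at their own pace and stop on an object; FORCE is the grip in N (left out, the last holds). Time passes only in rows, so rows that do not move let the fingers close. It gives the time, the measured TCP pose, the force and the opening at its end, in the units of the state.
- sensors.sense(): the state, without advancing time (a new reading comes with each control period).
- viewer.get_image(name): name is "side" or "top"; returns a dict with "color" (400x640x3 uint8, red, green, blue), "z_map" (400x640 float32, m along the optical axis (not along the pixel's ray), 0 where there is no reading), "mtx" (3x3 intrinsics, pixels), "rvec" (rotation vector, rad) and "tvec" (3), from world to camera coordinates, as OpenCV has them. Camera axes: x right, y down, z forward; pixel columns grow to the right and rows downward; lengths in m; the calibration is good to about 2 mm. A picture is of the moment at which its call begins.
- env.close_job(): hands the job in, once; it reports no verdict.
The state is a dict: "clock": time; "joints": joint angles; "joint_velocities": joint speeds; "joint_efforts": joint torques, N m; "tcp_pos": TCP position; "orientation": TCP orientation; "ft_force": force on the tool from outside, world axes, zero at the start; "torque": the same for the moment, N m; "gripper_width": opening from 0.0 (shut) to 1.0 (fully open).
Only numpy, scipy, OpenCV 4.12 (cv2) and the standard library are available. Lean on these libraries where they do the work, as an engineer would, in place of code of your own. Each camera call takes 0.05 s, during which the arm holds its last target. There are 200 camera calls.

## Task

With fingertips only, push the sample mill's open lid fully shut. Then, one fingertip on each, press the two small round start keys of the start station down together, hold both fully down for three seconds, and let go so that both come back up. Do not press a start key before the lid is shut, never press one start key down alone, leave the large stop button alone, do not lift the lid, and do not lift or disturb the jar, bottle, beaker or wooden box.

Things in the scene. Friction and masses are not known exactly. Their poses are not given: they have to be found in the camera images.
- mill: Fixed white sample mill: box base 240 mm deep (x), 200 wide (y), 90 high, with a round steel chamber (radius 75, top 120 mm above the bench). Origin: centre of its underside on the bench. Its front (dial side) looks along its own -x, the lid hinge is at its back. It stands left or right of the start station, its yaw within 0.3 rad.
- lid_axis (a point): Middle of the lid's hinge line on the mill, 100 mm behind the mill's centre, 122 mm above the bench. The hinge line runs along the mill's y.
- lid_press (a point): Point on the top face of the lid at which to push, 140 mm from the hinge line and 10 mm above it when shut; it moves with the lid. The point's z axis is the lid's outward normal; its x axis points along the lid to the hinge. The lid is a plain aluminium disc of radius 80, 12 thick, its centre 95 mm in front of the hinge line, with a low black knob (radius 11, 16 high) at its centre. Shut, its top is 132 mm above the bench. Push it down with the fingertip in front of the knob.
- lid (a joint): Lid angle in rad: 0 shut (rests on the chamber), starts open at 0.35 to 0.7. A stiff friction hinge: the lid stays where it is left; pushing it down at lid_press takes about 1 to 3 N.
- station: Fixed start station beside the mill: grey box 140 mm deep (x), 150 wide (y), 50 high, with two small start keys in its front half (side by side along its y) and one large stop button in its back half. Origin: centre of its underside on the bench; its yaw within 0.6 rad.
- key_a_top (a point): Centre of the top of one start key: black cap of radius 12 in a steel collar of radius 20, 12 high; the cap's top is 74 mm above the bench when up, 30 mm in front of the station's centre and 26 mm to its left (+y). The two keys are 52 mm apart centre to centre.
- key_b_top (a point): Centre of the top of the other, equal start key, 26 mm to the right (-y) of the station's centre line.
- key_a (a joint): Travel of the left start key in m: 0 up, 0.008 fully down. Spring: starts to move at 1.2 N, fully down at 4 N; rises again by itself. Counts as down above 0.006.
- key_b (a joint): Travel of the right start key, as key_a.
- stop (a joint): Travel of the large stop button (cap radius 19, top 72 mm above the bench), 36 mm behind the station's centre, so 66 mm behind the line of the start keys: 0 up, 0.006 down. Must not be pressed.
- jar: Loose small amber glass jar, radius 15, height 45, standing on the front left corner of the mill's base. Origin: centre of its underside. Leave alone.
- bottle: Loose white bottle, radius 32, height 130, standing to the far left. Origin: centre of its underside. Leave alone.
- beaker: Loose glass beaker, radius 36, height 90, standing behind the mill and the station. Origin: centre of its underside. Leave alone.
- woodbox: Loose wooden box 100 x 70 x 50 mm, lying to the far right. Origin: centre of its underside. Leave alone.
Things that resemble listed ones, but are neither listed nor needed, are in the scene too. There is more than one size of the station; the one meant has the size given above.

How it is judged:
On the way, in this order (a step that is already met when the one before it is completed fails the run):
1. the lid is pushed fully shut (value of joint lid below 0.03 rad), for 0.2 s.
2. both start keys are held down together, by the fingers, for three seconds (at least 2.5 s counted) (value of joint each of key_a, key_b above 0.006 m and contact force between the fingers and key_a_c0 above 0.5 N and contact force between the fingers and key_b_c0 above 0.5 N and value of joint lid below 0.03 rad), for 2.5 s.
At the end, for the whole second after the job is handed in: The lid is shut (within 0.03 rad), both start keys and the stop button are up again (within 1 mm), and the jar, bottle, beaker and wooden box are within 20 mm of where they stood (value of joint lid below 0.03 rad and value of joint each of key_a, key_b, stop below 0.001 m and distance of each of jar, bottle, beaker, woodbox from where it was at the start of the episode below 0.02 m); the robot touches nothing.
It fails at once if a start key is pressed while the lid is open (value of joint lid above 0.05 rad and value of joint any of key_a, key_b above 0.003 m).
It fails at once if one start key is pressed down while the other is up ((value of joint key_a above 0.006 m and value of joint key_b below 0.001 m) or (value of joint key_b above 0.006 m and value of joint key_a below 0.001 m)).
It fails at once if the stop button is pressed (value of joint stop above 0.003 m).
It fails at once if the lid is lifted instead of pushed down (value of joint lid above 0.78 rad or (value of joint lid above 0.1 rad and velocity of joint lid above 0.25 rad/s)).
It fails at once if a bystander is lifted, knocked over or pushed away (distance of any of jar, bottle, beaker, woodbox from where it was at the start of the episode above 0.02 m or angle between any of jar, bottle, beaker, woodbox's own z axis and vertical above 0.3 rad).
It also fails if it takes over 64 s, if anything falls off the work surface, if the arm or the gripper's body presses on something with over 40 N, if the wrist force passes 120 N, or if a joint passes its speed limit or range.

## Working session

There is one attempt and no reset: what is moved stays moved. The work goes in short steps, Python scripts to look and compute and a shell command to move; the robot and the scene stay as the last step left them, time stands still between calls to the robot, and variables do not carry over. Pictures are saved under pics/ and viewed, on a budget of 10 in all, crops included, one or two more only if the job needs it, and the job is handed in when it is done.

```bash
mkdir -p pics
python3 - <<'E'
from cell import sensors, viewer, env
import cv2, numpy as np, pickle
for n in ("top","side"):
    d=viewer.get_image(n); pickle.dump(d,open(f"pics/{n}0.pkl","wb"))
    cv2.imwrite(f"pics/{n}0.png",d["color"][...,::-1])
    R=cv2.Rodrigues(np.array(d["rvec"]))[0]; print(n,d["mtx"][0,0],(-R.T@np.array(d["tvec"]).ravel()).round(3))
print(sensors.sense(),env.grip_depth)
E
```

```text
top 473.524744995104 [ 0.363 -0.023  1.308]
side 481.1861872113804 [0.293 1.025 0.835]
{'clock': 0.1, 'joints': array([-1.41711684e+00,  2.21152821e-01,  1.52754270e+00, -4.61395305e-06,
        1.39473530e+00, -1.26106937e-01]), 'joint_velocities': array([ 0.00054302, -0.00236017, -0.00257108, -0.00027614,  0.00074562,
        0.00047048]), 'joint_efforts': array([ 1.16460010e-04, -4.98249936e+01, -3.90544581e+01, -2.65248491e-04,
        5.79328553e-03, -2.07649441e-05]), 'tcp_pos': array([ 0.17248563, -0.60006084,  0.19568093]), 'orientation': array([ 0.42584836,  0.56530102, -0.42494434,  0.56436711]), 'ft_force': array([1.04402422, 0.56819078, 1.07830115]), 'torque': array([-0.03824776, -0.00168916,  0.0111647 ]), 'gripper_width': 1.0009234007518075} 0.0187
```

View pics/top0.png

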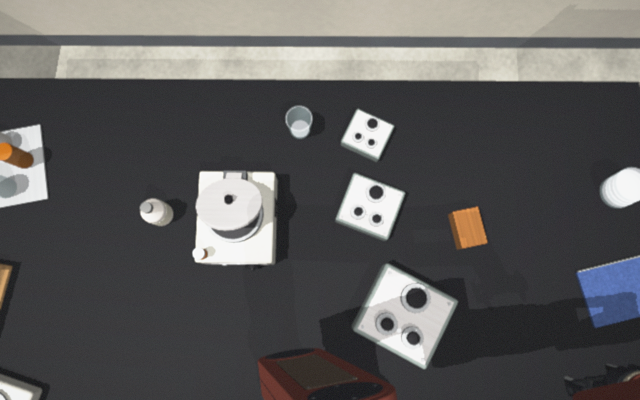

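View pics/side0.png

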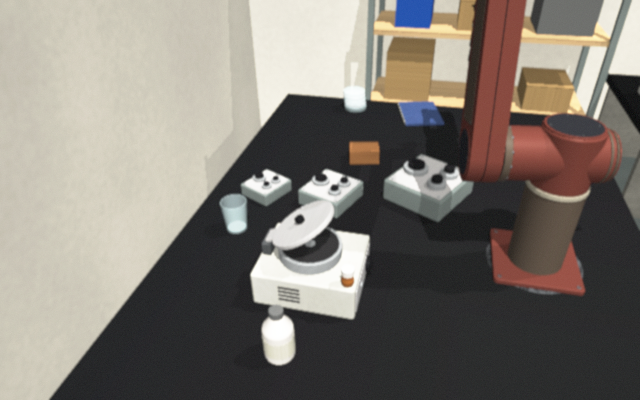

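The top view shows the mill at about (236,217) with its lid open, and three candidate stations: small (367,134), middle (371,207) and large (405,315). Next I measure their sizes and key positions.

```bash
cat > h.py <<'E'
import cv2, numpy as np, pickle
def load(n): return pickle.load(open(f"pics/{n}.pkl","rb"))
def cam(d):
    R=cv2.Rodrigues(np.array(d["rvec"],float))[0]; return R,np.array(d["tvec"],float).ravel(),np.array(d["mtx"])
def plane(d,uv,z):
    R,t,K=cam(d); uv=np.atleast_2d(np.asarray(uv,float)); r=(R.T@np.linalg.inv(K)@np.c_[uv,np.ones(len(uv))].T).T
    c=-R.T@t; return c+r*((z-c[2])/r[:,2])[:,None]
def cloud(d):
    R,t,K=cam(d); h,w=d["z_map"].shape; u,v=np.meshgrid(np.arange(w),np.arange(h))
    p=(np.linalg.inv(K)@np.stack([u.ravel(),v.ravel(),np.ones(h*w)]))*d["z_map"].ravel()
    return (R.T@(p-t[:,None])).T.reshape(h,w,3)
def proj(d,P): return cv2.projectPoints(np.asarray(P,float).reshape(-1,3),np.array(d["rvec"],float),np.array(d["tvec"],float),np.array(d["mtx"]),None)[0].reshape(-1,2)
E
python3 - <<'E'
from h import *
d=load("top0"); P=cloud(d); g=d["color"].max(2)
for name,(x,y) in dict(small=(367,134),mid=(371,207),large=(405,315),mill=(236,217)).items():
    r={"small":32,"mid":42,"large":62,"mill":60}[name]
    m=np.zeros(g.shape,np.uint8); s=np.s_[y-r:y+r,x-r:x+r]
    z=P[...,2]; m[s]=((z[s]>0.02)*255).astype(np.uint8)
    cs=cv2.findContours(m,0,2)[0]; c=max(cs,key=cv2.contourArea)
    mm=np.zeros_like(m); cv2.drawContours(mm,[c],-1,255,-1); q=P[(mm>0)&(z>.02)]
    # top-face height = median z of bright pixels
    b=(mm>0)&(g>170); h=np.median(z[b])
    f=((mm>0)&(abs(z-h)<.006)).astype(np.uint8)*255
    f=cv2.morphologyEx(f,cv2.MORPH_CLOSE,np.ones((3,3)))
    c=max(cv2.findContours(f,0,2)[0],key=cv2.contourArea)
    w=plane(d,c.reshape(-1,2),h)[:,:2].astype(np.float32); R=cv2.minAreaRect(w*1000)
    print(name,"h",h.round(3),"rect",np.round(R[0],1),np.round(R[1],1),round(R[2],1),"zpct",np.percentile(q[:,2],[5,50,95,99.5]).round(3))
for n in("top0","side0"):
    d=load(n); c=d["color"][...,::-1]
    a=c[165:250,325:415] if n=="top0" else c[150:225,290:370]
    b=c[160:275,185:285] if n=="top0" else c[190:320,245:375]
    f=lambda i:cv2.resize(i,(390,290),interpolation=cv2.INTER_CUBIC)
    cv2.imwrite(f"pics/crop_{n}.png",np.hstack([f(a),f(b)]))
cv2.imwrite("pics/crop.png",np.vstack([cv2.imread("pics/crop_top0.png"),cv2.imread("pics/crop_side0.png")]))
E
```

```text
small h 0.039 rect [ 770.5 -155.9] [114.9 108.3] 64.6 zpct [0.033 0.039 0.055 0.061]
mid h 0.051 rect [ 565.8 -160.6] [148.9 139.6] 68.9 zpct [0.045 0.051 0.072 0.078]
large h 0.071 rect [ 281.4 -244.7] [206.6 192.6] 62.4 zpct [0.065 0.072 0.101 1.308]
mill h 0.094 rect [528.5 194.2] [197.7 236.6] 89.9 zpct [0.081 0.108 0.208 0.221]
```

View pics/crop.png

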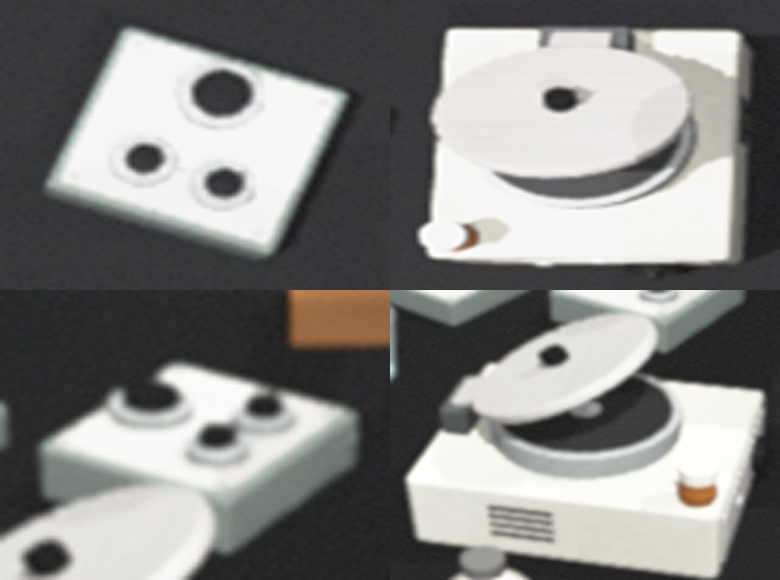

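The middle station at (371,207) measures 149 x 140 x 51 mm, which fits the description. The small one (115 mm wide) and the large one (207 mm wide) do not. The crop confirms two small keys at the front (the robot's side) and one large button behind them. Next: triangulate the keys and fit the lid plane.

Run:
```python
from h import *
T=load("top0"); S=load("side0")
c=np.array([.5658,-.1606]); yaw=np.deg2rad(68.9-90); Rz=np.array([[np.cos(yaw),-np.sin(yaw)],[np.sin(yaw),np.cos(yaw)]])
def blob(d,uv,r=9):
    x,y=np.round(uv).astype(int); g=cv2.cvtColor(d["color"],cv2.COLOR_RGB2GRAY)
    m=np.zeros(g.shape,np.uint8); m[y-r:y+r+1,x-r:x+r+1]=(g[y-r:y+r+1,x-r:x+r+1]<90)*255
    k=max(cv2.findContours(m,0,2)[0],key=cv2.contourArea); M=cv2.moments(k); return np.array([M["m10"]/M["m00"],M["m01"]/M["m00"]]),cv2.contourArea(k)
K=lambda d:(lambda R,t,k:k@np.c_[R,t])(*cam(d))
for n,o,h in(("a",(-.03,.026),.074),("b",(-.03,-.026),.074),("stop",(.036,0),.072)):
    p=np.r_[c+Rz@o,h]; a,aa=blob(T,proj(T,p)[0]); b,ba=blob(S,proj(S,p)[0])
    X=cv2.triangulatePoints(K(T),K(S),a,b)[:,0]; X=X[:3]/X[3]
    print(n,"pred",p.round(4),"uv",a.round(1),b.round(1),aa,ba,"tri",X.round(4),"top@h",plane(T,a,h)[0].round(4),"side@h",plane(S,b,h)[0].round(4))
# lid
for d,n in((T,"top"),(S,"side")):
    P=cloud(d); q=P.reshape(-1,3); g=d["color"].max(2).ravel()
    q=q[(q[:,2]>.135)&(q[:,2]<.24)&(abs(q[:,0]-.53)<.13)&(abs(q[:,1]-.19)<.1)&(g>110)]
    for _ in range(4):
        m=q.mean(0); nn=np.linalg.svd(q-m,full_matrices=False)[2][2]; nn*=np.sign(nn[2]); e=(q-m)@nn; q=q[abs(e)<max(.003,1.5*e.std())]
    print(n,len(q),"normal",nn.round(3),"angle",np.arccos(nn[2]).round(3),"yaw?",np.arctan2(-nn[1],-nn[0]).round(3),"mean",m.round(3),"min",q.min(0).round(3),"max",q.max(0).round(3))
    z=P[...,2];
    w=(abs(z-.09)<.006)&(abs(P[...,0]-.53)<.14)&(abs(P[...,1]-.19)<.12); R=cv2.minAreaRect((P[w][:,:2]*1000).astype(np.float32)); print("mill",R)
    o=P[(z>.1)&(z<.15)&(P[...,0]<.45)&(P[...,0]>.38)&(P[...,1]>.2)&(P[...,1]<.32)]; print("jar",len(o),o.mean(0) if len(o) else 0,o.max(0) if len(o) else 0)
```

```text
a pred [ 0.5472 -0.1255  0.074 ] uv [358. 211.] [334.2 187.4] 31.0 16.5 tri [ 0.5499 -0.1268  0.0662] top@h [ 0.5479 -0.1263  0.074 ] side@h [ 0.5482 -0.1152  0.074 ]
b pred [ 0.5285 -0.1741  0.074 ] uv [376.4 218.1] [346.9 171.7] 33.5 87.0 tri [ 0.5244 -0.1719  0.0967] top@h [ 0.5294 -0.1745  0.074 ] side@h [ 0.5296 -0.2084  0.074 ]
stop pred [ 0.5994 -0.1736  0.072 ] uv [375.8 191.8] [319.2 172.8] 106.5 122.0 tri [ 0.6027 -0.1722  0.0814] top@h [ 0.6001 -0.1739  0.072 ] side@h [ 0.6111 -0.1877  0.072 ]
top 2350 normal [ 0.512 -0.003  0.859] angle 0.538 yaw? 3.135 mean [0.55  0.195 0.181] min [0.482 0.116 0.135] max [0.626 0.275 0.221]
mill ((529.643310546875, 195.0877227783203), (237.55943298339844, 200.795654296875), 0.39067313075065613)
jar 140 [0.42979938 0.27235979 0.12894738] [0.44376084 0.28828219 0.14052413]
side 1548 normal [0.507 0.001 0.862] angle 0.532 yaw? -3.139 mean [0.551 0.206 0.181] min [0.485 0.12  0.135] max [0.628 0.278 0.219]
mill ((531.3873901367188, 199.071533203125), (204.306396484375, 239.54515075683594), 89.77362823486328)
jar 241 [0.4313464  0.28322491 0.1222884 ] [0.44611535 0.29343115 0.13717549]
```

```bash
python3 - <<'E'
from h import *
from cell import sensors
from scipy.spatial.transform import Rotation as R
s=sensors.sense(); M=R.from_quat(s["orientation"]).as_matrix(); print(M.round(3)); z=M[:,2]; print("jaw az",np.degrees(np.arctan2(z[1],z[0])))
P=cloud(load("top0"))
for u,v in((358,211),(376,218),(376,192)): print(P[v-1:v+2,u-1:u+2,2].round(3).ravel())
S=load("side0"); g=cv2.cvtColor(S["color"],cv2.COLOR_RGB2GRAY); Q=cloud(S)
for p in((.5479,-.1263,.074),(.5294,-.1745,.074)):
    u,v=proj(S,p)[0].round().astype(int); print(u,v); print(g[v-5:v+6,u-7:u+8]); print(Q[v-1:v+2,u-1:u+2].reshape(-1,3).mean(0).round(4))
E
python3 -m jog '[0,0,50,0,0,0,0, 0,0,54,0,0,0,0, 20,50,0,0,0,0,0, 25,60,0,0,0,0,0]'
```

```text
[[-0.     0.961  0.276]
 [ 0.002  0.276 -0.961]
 [-1.     0.    -0.002]]
jaw az -73.96936017761784
[0.079 0.076 0.073 0.07  0.076 0.072 0.073 0.075 0.073]
[0.071 0.07  0.076 0.076 0.074 0.071 0.078 0.078 0.076]
[0.068 0.07  0.072 0.071 0.075 0.073 0.072 0.07  0.067]
335 185
[[222 229 246 250 251 250 250 250 250 246 238 215 141  62  35]
 [207 219 245 251 250 250 251 250 249 240 226 201 144  85  55]
 [191 220 246 250 249 249 250 249 244 225 208 200 175 137 105]
 [205 233 247 247 240 236 235 235 227 195 182 195 199 185 164]
 [231 245 247 232 194 172 169 172 168 151 152 179 199 200 192]
 [246 248 236 190 124  92  89  94  98 105 126 158 176 184 187]
 [248 244 212 134  69  47  46  46  53  71 120 164 179 181 180]
 [246 233 175  94  46  38  38  38  41  65 129 186 200 200 201]
 [237 217 153  80  38  38  35  38  41  73 139 195 214 220 222]
 [227 205 158  97  57  46  44  52  70 104 155 197 216 221 230]
 [220 204 183 143 114 101  98 107 131 159 185 201 204 220 233]]
[ 0.5511 -0.1384  0.0673]
345 178
[[195 165 134 110  83  57  46  40  36  37  37  36  37  34  36]
 [244 232 217 190 147 108  80  62  47  42  41  34  35  33  38]
 [251 250 247 235 195 155 126  92  75  75  70  56  49  41  38]
 [251 251 248 232 186 158 137 104  99 122 127 113  94  74  56]
 [251 249 235 186 134 110  95  79 101 146 180 184 172 142 114]
 [250 242 200 123  69  51  51  50  79 139 202 229 227 208 185]
 [246 231 159  78  40  38  39  37  53 117 190 230 239 237 231]
 [238 215 141  62  35  33  37  33  48 103 174 222 236 240 241]
 [226 201 144  85  55  43  45  46  72 121 176 211 225 236 240]
 [208 200 175 137 105  92  92  96 120 160 194 203 214 231 239]
 [182 195 199 185 164 152 152 157 169 191 199 190 200 228 240]]
[ 0.5285 -0.1745  0.0724]
clock: 0.6
tcp_pos: [0.2167, -0.4925, 0.3009]
orientation: [0.426, 0.564, -0.426, 0.565]
ft_force: [1.0, 0.2, -0.6]
gripper_width: 0.143
```

```bash
python3 -m jog '[24,56,0,0,0,-4,0, 24,56,0,0,0,-4,0, 24,56,0,0,0,-4,0, 24,56,0,0,0,-4,0, 24,56,0,0,0,0,0, 24,56,0,0,0,0,0, 24,56,0,0,0,0,0, 24,56,0,0,0,0,0, 24,56,0,0,0,0,0, 24,56,0,0,0,0,0]'; python3 -m jog '[24,56,0,0,0,0,0, 24,56,0,0,0,0,0, 0,0,0,0,0,0,0]'
```

```text
clock: 1.85
tcp_pos: [0.4569, 0.0691, 0.3005]
orientation: [0.5, 0.5, -0.5, 0.5]
ft_force: [0.6, -1.0, -0.1]
gripper_width: 0.004
clock: 2.22
tcp_pos: [0.5045, 0.1825, 0.2989]
orientation: [0.498, 0.502, -0.499, 0.501]
ft_force: [-0.3, -0.6, -0.9]
gripper_width: -0.002
```

```bash
python3 -m jog '[6,12,-35,0,0,0,0, 0,0,-35,0,0,0,0, 0,0,0,0,0,0,0]'; python3 -m jog '[0,0,-10,0,0,0,0, -2,0,-10,0,0,0,0, -4,0,-10,0,0,0,0, 0,0,0,0,0,0,0]'
```

```text
clock: 2.6
tcp_pos: [0.5081, 0.1897, 0.2273]
orientation: [-0.498, -0.501, 0.502, -0.499]
ft_force: [-0.2, 0.1, 0.2]
gripper_width: 0.002
clock: 3.1
tcp_pos: [0.5037, 0.1908, 0.1998]
orientation: [0.499, 0.5, -0.5, 0.5]
ft_force: [0.4, -0.8, -0.3]
gripper_width: 0.003
```

Run:
```python
from h import *
from cell import viewer
a=[]
for n,s in(("top",np.s_[140:290,160:300]),("side",np.s_[160:310,235:375])):
    d=viewer.get_image(n); pickle.dump(d,open(f"pics/{n}1.pkl","wb")); a.append(cv2.resize(d["color"][s][...,::-1],(390,418)))
cv2.imwrite("pics/lid1.png",np.hstack(a))
```

```text
(no output)
```

View pics/lid1.png

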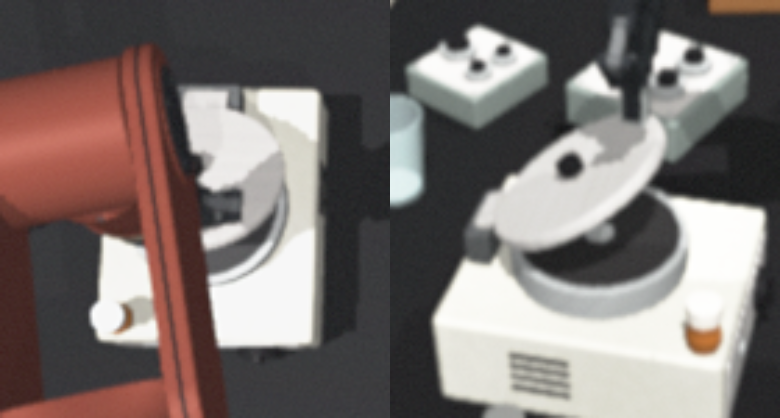

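The closed fingers sit just above the lid, in front of the knob: the tip is at crop pixel (632,118) in the side view, near the lid's front. Pushing down now.

```bash
python3 -m jog '[-2,0,-10,0,0,0,0, -3,0,-10,0,0,0,0, -2,0,-10,0,0,0,0, -2,0,-10,0,0,0,0]'; python3 -m jog '[-2,0,-10,0,0,0,0, -1,0,-8,0,0,0,0, 0,0,-4,0,0,0,0, 0,0,0,0,0,0,0]'
```

```text
clock: 3.7
tcp_pos: [0.4954, 0.191, 0.16]
orientation: [0.5, 0.5, -0.5, 0.5]
ft_force: [-0.5, -0.0, 2.5]
gripper_width: -0.002
clock: 4.2
tcp_pos: [0.4925, 0.1909, 0.1382]
orientation: [0.5, 0.5, -0.5, 0.5]
ft_force: [0.2, 0.2, 0.2]
gripper_width: -0.002
```

```bash
python3 -m jog '[0,0,-3,0,0,0,0, 0,0,-2,0,0,0,0, 0,0,0,0,0,0,0]'; python3 -m jog '[0,0,-2,0,0,0,0, 0,0,-2,0,0,0,0, 0,0,0,0,0,0,0]'
```

```text
clock: 4.58
tcp_pos: [0.4927, 0.191, 0.1336]
orientation: [0.5, 0.5, -0.5, 0.5]
ft_force: [-0.1, -0.1, 0.6]
gripper_width: 0.002
clock: 4.95
tcp_pos: [0.4925, 0.191, 0.1294]
orientation: [0.5, 0.5, -0.5, 0.5]
ft_force: [-0.1, 0.1, 0.5]
gripper_width: 0.004
```

```bash
python3 -m jog '[0,0,-2,0,0,0,0, 0,0,0,0,0,0,0]'; python3 -m jog '[0,0,-2,0,0,0,0, 0,0,0,0,0,0,0]'
python3 - <<'E'
from h import *
from cell import viewer
a=[]
for n,s in(("top",np.s_[140:290,160:300]),("side",np.s_[160:310,235:375])):
    d=viewer.get_image(n); pickle.dump(d,open(f"pics/{n}2.pkl","wb")); a.append(cv2.resize(d["color"][s][...,::-1],(390,418)))
    P=cloud(d);q=P.reshape(-1,3); g=d["color"].max(2).ravel()
    q=q[(q[:,2]>.11)&(q[:,2]<.21)&(q[:,0]>.51)&(q[:,0]<.615)&(abs(q[:,1]-.195)<.07)&(g>110)]
    for _ in range(5):
        m=q.mean(0); nn=np.linalg.svd(q-m,full_matrices=False)[2][2]; nn*=np.sign(nn[2]); e=(q-m)@nn; q=q[abs(e)<max(.003,1.5*e.std())]
    print(n,len(q),nn.round(3),m.round(4))
cv2.imwrite("pics/lid2.png",np.hstack(a))
E
```

```text
clock: 5.2
tcp_pos: [0.4926, 0.191, 0.1275]
orientation: [0.5, 0.5, -0.5, 0.5]
ft_force: [0.3, -0.1, 0.0]
gripper_width: 0.003
clock: 5.45
tcp_pos: [0.4925, 0.191, 0.1255]
orientation: [0.5, 0.5, -0.5, 0.5]
ft_force: [-0.8, -0.8, -0.1]
gripper_width: 0.002
top 733 [ 0.195 -0.009  0.981] [0.5627 0.1594 0.1447]
side 1293 [ 0.189 -0.001  0.982] [0.5603 0.2035 0.1451]
```

View pics/lid2.png

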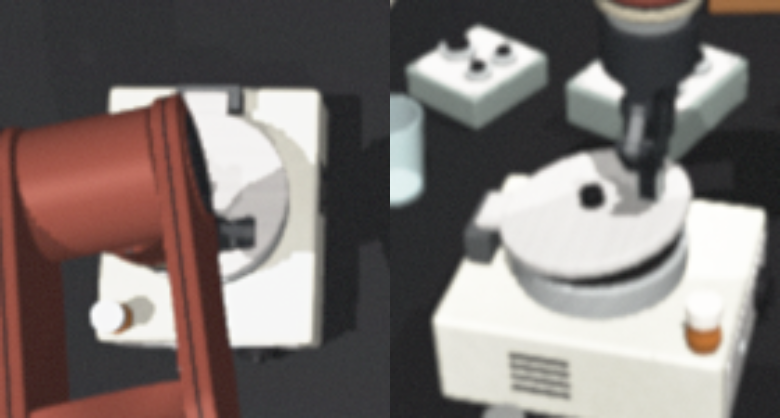

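The lid is only partly shut: the plane fit gives about 0.19 rad, while the TCP reads z 0.1255. I need to find out where the fingertip really is.

Run:
```python
from h import *
for n in("1","2"):
    S=load("side"+n); P=cloud(S); T=load("top"+n); Q=cloud(T)
    tcp={"1":(.5037,.1908,.1998),"2":(.4925,.191,.1255)}[n]
    print(n,"tcp px",proj(S,tcp)[0],proj(T,tcp)[0])
    for D,C,nm in((S,P,"side"),(T,Q,"top")):
        g=D["color"].max(2); x0,y0=proj(D,tcp)[0].round().astype(int)
        m=(g<75)&(C[...,2]>.12)&(abs(C[...,0]-tcp[0])<.03)&(abs(C[...,1]-tcp[1])<.04)&(C[...,2]<.26)
        q=C[m]; v,u=np.nonzero(m); print(nm,len(q),q.min(0).round(3),q.max(0).round(3),"lowest px",u[q[:,2].argmin()],v[q[:,2].argmin()],np.percentile(q,[2,50,98],axis=0).round(3).tolist())
    S=S["color"][...,::-1]; 
S=load("side2"); print(proj(S,[(.49,.191,.132),(.49,.191,.158),(.455,.195,.13),(.63,.195,.122)]))
c=cv2.resize(S["color"][190:275,280:370][...,::-1],(720,596),interpolation=cv2.INTER_CUBIC)
cv2.imwrite("pics/c3.png",c)
```

```text
1 tcp px [323.73013201 215.74134985] [228.22360095 220.66149519]
side 242 [0.474 0.152 0.12 ] [0.533 0.231 0.26 ] lowest px 334 236 [[0.477, 0.155, 0.12], [0.503, 0.199, 0.121], [0.528, 0.23, 0.257]]
top 3 [0.498 0.153 0.12 ] [0.503 0.161 0.123] lowest px 246 227 [[0.498, 0.153, 0.121], [0.498, 0.155, 0.122], [0.503, 0.16, 0.123]]
2 tcp px [328.92357473 242.37646481] [233.5239463  228.83901639]
side 217 [0.472 0.166 0.12 ] [0.511 0.231 0.26 ] lowest px 335 248 [[0.476, 0.184, 0.121], [0.483, 0.207, 0.228], [0.509, 0.229, 0.259]]
top 12 [0.481 0.151 0.222] [0.501 0.163 0.238] lowest px 238 228 [[0.482, 0.152, 0.222], [0.484, 0.155, 0.232], [0.498, 0.163, 0.238]]
[[329.95967037 240.33665369]
 [329.87072194 231.42610779]
 [344.56382803 244.23264335]
 [271.75336665 236.49159334]]
```

View pics/c3.png

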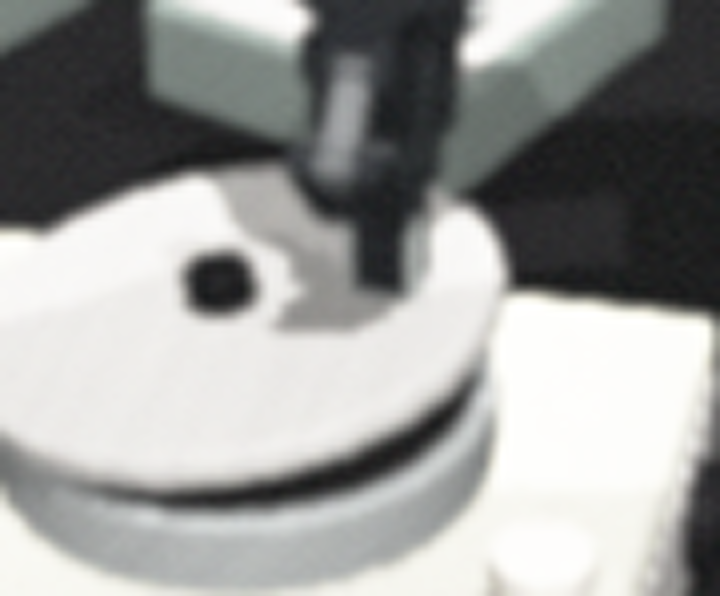

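The side view shows the real tip at about pixel (328,226), while the reported TCP projects to (329,242). So the tip stands about 35 mm higher than reported. Picture 1 shows the same offset without contact, so it looks constant. I'll keep pushing down until the force rises.

```bash
python3 -m jog '[0,0,-5,0,0,0,0, 0,0,-5,0,0,0,0, 0,0,-4,0,0,0,0]'; python3 -m jog '[0,0,-4,0,0,0,0, 0,0,-4,0,0,0,0]';  python3 -m jog '[0,0,-3,0,0,0,0, 0,0,0,0,0,0,0]'
```

```text
clock: 5.92
tcp_pos: [0.4923, 0.191, 0.1111]
orientation: [0.5, 0.5, -0.5, 0.5]
ft_force: [-1.0, 1.4, 1.7]
gripper_width: 0.003
clock: 6.18
tcp_pos: [0.4926, 0.191, 0.1034]
orientation: [0.5, 0.5, -0.5, 0.5]
ft_force: [-0.6, 0.0, 1.6]
gripper_width: -0.002
clock: 6.42
tcp_pos: [0.4926, 0.1909, 0.1003]
orientation: [0.5, 0.5, -0.5, 0.5]
ft_force: [-0.0, 0.8, -0.5]
gripper_width: 0.004
```

```bash
python3 -m jog '[0,0,-2,0,0,0,0, 0,0,0,0,0,0,0]'; python3 -m jog '[0,0,-2,0,0,0,0, 0,0,0,0,0,0,0]';  python3 -m jog '[0,0,-2,0,0,0,0, 0,0,0,0,0,0,0]'
python3 - <<'E'
from h import *
from cell import viewer
a=[]
for n,s in(("top",np.s_[140:290,160:300]),("side",np.s_[160:310,235:375])):
    d=viewer.get_image(n); pickle.dump(d,open(f"pics/{n}3.pkl","wb"))
    P=cloud(d);q=P.reshape(-1,3); g=d["color"].max(2).ravel()
    q=q[(q[:,2]>.11)&(q[:,2]<.17)&(q[:,0]>.51)&(q[:,0]<.615)&(abs(q[:,1]-.195)<.07)&(g>110)]
    for _ in range(5):
        m=q.mean(0); nn=np.linalg.svd(q-m,full_matrices=False)[2][2]; nn*=np.sign(nn[2]); e=(q-m)@nn; q=q[abs(e)<max(.003,1.5*e.std())]
    print(n,len(q),nn.round(3),m.round(4))
E
```

```text
clock: 6.68
tcp_pos: [0.4928, 0.191, 0.0987]
orientation: [0.5, 0.5, -0.5, 0.5]
ft_force: [0.3, -0.3, -0.2]
gripper_width: 0.001
clock: 6.92
tcp_pos: [0.4928, 0.191, 0.0974]
orientation: [0.5, 0.5, -0.5, 0.5]
ft_force: [-2.9, -0.8, 5.4]
gripper_width: 0.005
clock: 7.18
tcp_pos: [0.4929, 0.1911, 0.0972]
orientation: [0.5, 0.5, -0.5, 0.5]
ft_force: [-8.9, -2.2, 17.6]
gripper_width: 0.004
top 642 [ 0.001 -0.001  1.   ] [0.563  0.1583 0.1318]
side 1339 [ 0.002 -0.     1.   ] [0.561  0.2043 0.1311]
```

The lid is shut: both views give a level plane at z of about 0.1315, and 17 N on the tip. I lift off and go over the keys.

```bash
python3 -m jog '[0,0,10,0,0,0,0, 0,0,30,0,0,0,0, 0,0,50,0,0,0,0, 0,0,17,0,0,0,37.5, 8,-57,0,0,0,-3.5,37.5, 8,-57,0,0,0,-3.5,37.5, 8,-57,0,0,0,-3.5,37.5, 8,-57,0,0,0,-3.5,37.5, 8,-57,0,0,0,-3.5,37.5, 6,-57,0,0,0,-3.6,37.5]'; python3 -m jog '[0,0,-30,0,0,0,37.5, 0,0,-25,0,0,0,37.5, 0,0,0,0,0,0,37.5]'
python3 - <<'E'
from h import *
from cell import viewer, sensors
from scipy.spatial.transform import Rotation as R
s=sensors.sense(); z=R.from_quat(s["orientation"]).as_matrix(); print(z.round(3))
t=s["tcp_pos"]; a=[]
for n,c in(("top",(369,213)),("side",(335,180))):
    d=viewer.get_image(n); pickle.dump(d,open(f"pics/{n}4.pkl","wb"))
    i=d["color"][c[1]-65:c[1]+45,c[0]-55:c[0]+55][...,::-1]; a.append(cv2.resize(i,(400,400),interpolation=cv2.INTER_CUBIC)); print(n,proj(d,[t,t+[0,0,.035]]))
cv2.imwrite("pics/k4.png",np.hstack(a))
E
```

```text
clock: 8.52
tcp_pos: [0.5384, -0.1528, 0.2009]
orientation: [-0.583, -0.4, 0.583, -0.399]
ft_force: [1.0, 0.5, 1.3]
gripper_width: 0.438
clock: 8.9
tcp_pos: [0.5364, -0.1503, 0.1435]
orientation: [-0.582, -0.402, 0.584, -0.398]
ft_force: [0.9, 0.2, 0.6]
gripper_width: 0.441
[[-0.006  0.933 -0.36 ]
 [ 0.002 -0.36  -0.933]
 [-1.    -0.006 -0.   ]]
top [[370.05524359 211.54406635]
 [371.62553416 209.42143674]]
side [[340.86155727 161.00655322]
 [340.92492345 150.23637337]]
```

View pics/k4.png

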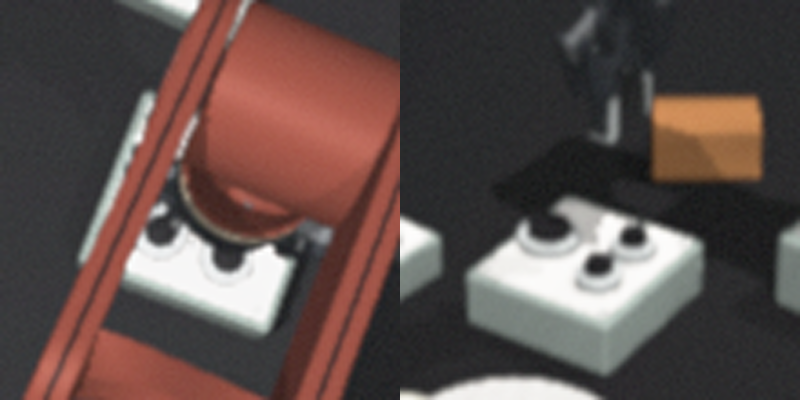

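Run:
```python
from h import *
S=load("side4"); t=np.array([.5364,-.1503])
for g in(.026,.028):
  for s in(1,-1):
    p=t+s*g*np.array([.36,.933]); print(g,s,p.round(4),[proj(S,np.r_[p,z])[0].round(1).tolist() for z in(.143,.16,.17,.18)])
for uv in((338.3,153.5),(348.75,145.8)): print([plane(S,uv,z)[0].round(4)[:2].tolist() for z in(.15,.16,.17,.18)])
g=cv2.resize(S["color"][125:200,315:375][...,::-1],(480,600),interpolation=cv2.INTER_CUBIC); cv2.imwrite("pics/k4z.png",g)
```

```text
0.026 1 [ 0.5458 -0.126 ] [[335.8, 165.0], [335.8, 159.8], [335.8, 156.7], [335.8, 153.5]]
0.026 -1 [ 0.527  -0.1746] [[345.7, 157.4], [345.8, 152.2], [345.8, 149.2], [345.9, 146.1]]
0.028 1 [ 0.5465 -0.1242] [[335.5, 165.3], [335.4, 160.1], [335.4, 157.0], [335.4, 153.8]]
0.028 -1 [ 0.5263 -0.1764] [[346.1, 157.1], [346.2, 152.0], [346.2, 148.9], [346.2, 145.8]]
[[0.5504, -0.1804], [0.5466, -0.1628], [0.5428, -0.1452], [0.5391, -0.1276]]
[[0.5297, -0.2331], [0.5263, -0.2147], [0.5228, -0.1964], [0.5193, -0.178]]
```

View pics/k4z.png

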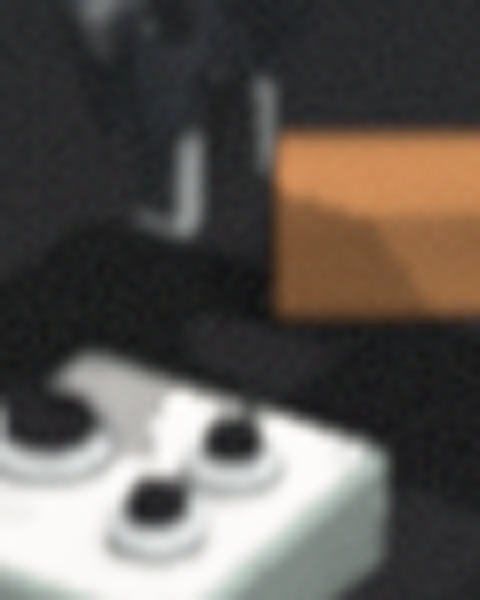

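The side view shows finger A's tip centred at about pixel (336,153). That matches the TCP xy with the tip 35 mm above the reported z, directly over the keys. I shift 2 mm in x and descend.

```bash
python3 -m jog '[2,0,-30,0,0,0,37.5, 0,0,-30,0,0,0,37.5, 0,0,-30,0,0,0,37.5, 0,0,0,0,0,0,37.5]'; python3 -m jog '[0,0,-5,0,0,0,37.5, 0,0,0,0,0,0,37.5]'
python3 - <<'E'
from h import *
from cell import viewer, sensors
print(sensors.sense()["tcp_pos"],sensors.sense()["ft_force"])
S=viewer.get_image("side"); pickle.dump(S,open("pics/side5.pkl","wb"))
g=cv2.resize(S["color"][145:220,290:370][...,::-1],(640,600),interpolation=cv2.INTER_CUBIC); cv2.imwrite("pics/k5.png",g)
E
```

```text
clock: 9.5
tcp_pos: [0.5395, -0.1502, 0.0556]
orientation: [-0.582, -0.401, 0.583, -0.399]
ft_force: [-0.4, -0.9, 0.2]
gripper_width: 0.443
clock: 9.75
tcp_pos: [0.5417, -0.1513, 0.0532]
orientation: [0.583, 0.399, -0.582, 0.401]
ft_force: [0.6, 0.7, -0.4]
gripper_width: 0.436
[ 0.54174367 -0.15134856  0.05321556] [ 0.56557251  0.74859107 -0.40448763]
```

View pics/k5.png

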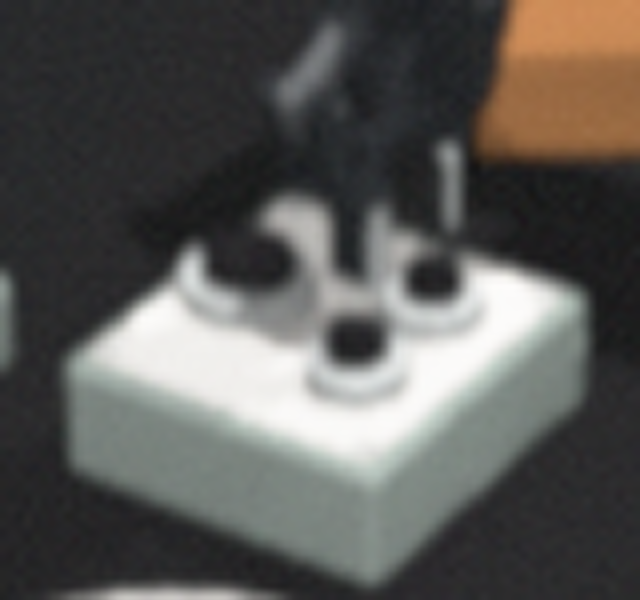

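Both fingertips sit over their caps, about 14 mm above: finger A at (360,275) over key (357,335), finger B near (433,225) over key (435,275). I trim by -2 mm in x and descend slowly.

```bash
python3 -m jog '[-2,1,-5,0,0,0,37.5, 0,0,-4,0,0,0,37.5, 0,0,0,0,0,0,37.5]'; python3 -m jog '[0,0,-3,0,0,0,37.5, 0,0,0,0,0,0,37.5]';python3 -m jog '[0,0,-3,0,0,0,37.5, 0,0,0,0,0,0,37.5]';python3 -m jog '[0,0,-3,0,0,0,37.5, 0,0,0,0,0,0,37.5]'
```

```text
clock: 10.18
tcp_pos: [0.5382, -0.1498, 0.0422]
orientation: [-0.583, -0.4, 0.583, -0.4]
ft_force: [-0.0, 1.2, -0.3]
gripper_width: 0.439
clock: 10.42
tcp_pos: [0.5384, -0.1499, 0.0394]
orientation: [-0.583, -0.4, 0.583, -0.4]
ft_force: [0.2, 0.3, 0.5]
gripper_width: 0.437
clock: 10.68
tcp_pos: [0.5389, -0.1501, 0.037]
orientation: [0.583, 0.4, -0.583, 0.4]
ft_force: [-1.0, 0.9, 3.4]
gripper_width: 0.443
clock: 10.92
tcp_pos: [0.539, -0.1501, 0.034]
orientation: [0.583, 0.4, -0.583, 0.4]
ft_force: [-0.7, 1.2, 5.4]
gripper_width: 0.436
```

The force matches two springs (3.4 N, then 5.4 N). I press to the stops and hold.

```bash
python3 -m jog '[0,0,-3,0,0,0,37.5, 0,0,-2,0,0,0,37.5, 0,0,0,0,0,0,37.5]'; python3 -m jog '[0,0,-1,0,0,0,37.5, 0,0,0,0,0,0,37.5]'
```

```text
clock: 11.3
tcp_pos: [0.5391, -0.1502, 0.0302]
orientation: [0.583, 0.4, -0.583, 0.4]
ft_force: [-4.9, 1.9, 12.7]
gripper_width: 0.436
clock: 11.55
tcp_pos: [0.5391, -0.1502, 0.0301]
orientation: [0.583, 0.4, -0.583, 0.4]
ft_force: [-7.3, 2.3, 18.4]
gripper_width: 0.44
```

Travel has stopped at 18 N, so the keys are on their stops. I hold for over 3 s.

```bash
for i in 1 2; do python3 -m jog '[0,0,0,0,0,0,37.5, 0,0,0,0,0,0,37.5, 0,0,0,0,0,0,37.5, 0,0,0,0,0,0,37.5, 0,0,0,0,0,0,37.5, 0,0,0,0,0,0,37.5, 0,0,0,0,0,0,37.5, 0,0,0,0,0,0,37.5, 0,0,0,0,0,0,37.5, 0,0,0,0,0,0,37.5]'; done
python3 - <<'E'
from h import *
from cell import viewer, sensors
s=sensors.sense(); print(s["tcp_pos"],s["ft_force"],s["torque"])
S=viewer.get_image("side"); pickle.dump(S,open("pics/side6.pkl","wb"))
g=cv2.resize(S["color"][145:220,290:370][...,::-1],(640,600),interpolation=cv2.INTER_CUBIC); cv2.imwrite("pics/k6.png",g)
E
```

```text
clock: 12.8
tcp_pos: [0.5391, -0.1502, 0.03]
orientation: [0.583, 0.4, -0.583, 0.4]
ft_force: [-6.9, 2.3, 19.5]
gripper_width: 0.439
clock: 14.05
tcp_pos: [0.5391, -0.1502, 0.0301]
orientation: [0.583, 0.4, -0.583, 0.4]
ft_force: [-6.8, 2.4, 18.8]
gripper_width: 0.438
[ 0.53910281 -0.15021486  0.03008984] [-6.81303888  2.35140101 18.8485057 ] [ 0.54215744  1.27039369 -0.04280641]
```

View pics/k6.png

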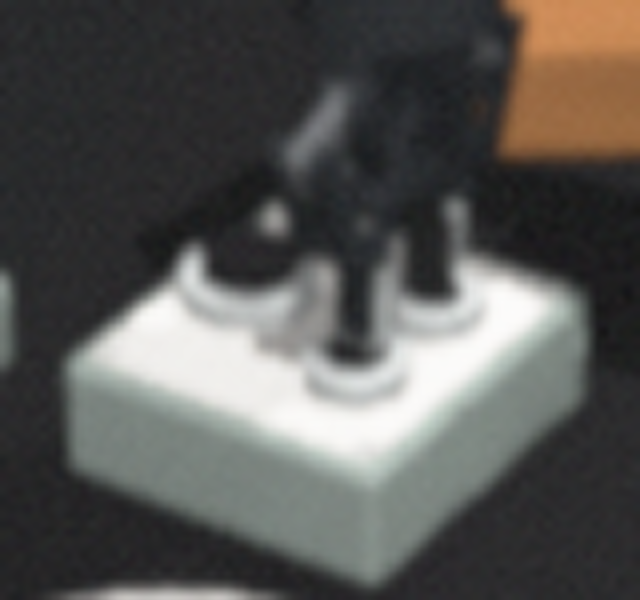

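Both fingertips have pushed their caps down into the collars at (355,355) and (432,295), and the stop button at (250,255) is untouched. I hold a little longer, then release straight up.

```bash
python3 -m jog '[0,0,0,0,0,0,37.5, 0,0,0,0,0,0,37.5, 0,0,0,0,0,0,37.5, 0,0,0,0,0,0,37.5, 0,0,0,0,0,0,37.5, 0,0,0,0,0,0,37.5, 0,0,0,0,0,0,37.5, 0,0,0,0,0,0,37.5]'; python3 -m jog '[0,0,5,0,0,0,37.5, 0,0,10,0,0,0,37.5, 0,0,30,0,0,0,37.5, 0,0,50,0,0,0,37.5, 0,0,50,0,0,0,37.5, -30,-50,0,0,0,0,37.5, -30,-50,0,0,0,0,37.5, -30,-50,0,0,0,0,37.5, -30,-50,0,0,0,0,37.5, 0,0,0,0,0,0,37.5]'
python3 - <<'E'
from h import *
from cell import viewer
D={}
for n in("top","side"):
    d=viewer.get_image(n); pickle.dump(d,open(f"pics/{n}7.pkl","wb")); D[n]=d
    P=cloud(d);q=P.reshape(-1,3)
    q=q[(q[:,2]>.11)&(q[:,2]<.17)&(q[:,0]>.5)&(q[:,0]<.615)&(abs(q[:,1]-.195)<.07)]
    for _ in range(5):
        m=q.mean(0); nn=np.linalg.svd(q-m,full_matrices=False)[2][2]; e=(q-m)@nn; q=q[abs(e)<max(.003,1.5*e.std())]
    print(n,"lid normal",nn.round(3),m.round(4))
P=cloud(D["top"]); P0=cloud(load("top0"))
for nm,(u,v) in dict(a=(358,211),b=(376,218),stop=(376,192)).items():
    print(nm,*[np.median(p[v-1:v+2,u-1:u+2,2]).round(4) for p in(P0,P)])
cv2.imwrite("pics/end.png",np.vstack([D["top"]["color"][90:300,120:500],cv2.resize(D["side"]["color"][130:380,200:400],(380,380))])[...,::-1])
E
```

```text
clock: 15.1
tcp_pos: [0.5391, -0.1502, 0.0301]
orientation: [0.583, 0.4, -0.583, 0.4]
ft_force: [-7.2, 2.4, 19.8]
gripper_width: 0.438
clock: 16.35
tcp_pos: [0.4161, -0.3529, 0.1723]
orientation: [-0.584, -0.399, 0.584, -0.398]
ft_force: [-0.7, 0.9, -0.6]
gripper_width: 0.444
top lid normal [0.005 0.    1.   ] [0.5519 0.1951 0.1318]
side lid normal [-0.    -0.001  1.   ] [0.5529 0.2    0.1312]
a 0.0733 0.0741
b 0.0757 0.0738
stop 0.0715 0.0727
```

View pics/end.png

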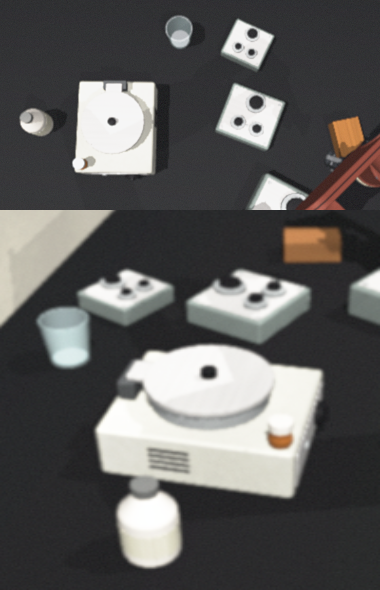

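The final picture shows the lid shut at (112,120), the keys and stop button up at (250,120), and the jar, bottle, beaker and wooden box undisturbed. The gripper hangs free, clear of the box. Handing in.

```bash
python3 -c "
from cell import env
print(env.close_job())"
```

```text
the job is handed in; nothing more can be done
None
```

The lid is shut, and both start keys were pressed together, held fully down for about 3.5 s and released. I handed the job in at about 16.5 s on the robot's clock; no verdict is reported.

- **Lid:** I pushed it down with the closed fingertips in front of the knob. At the end both views show it level, with its top at 131–132 mm.
- **Start keys:** I chose the middle of the three stations because it measured 149 x 140 x 51 mm. I pressed with one finger on each key, at about 19 N in total. Afterwards the key tops read 74 mm and the stop button 73 mm, so all three are up.
- **Bystanders:** The jar, bottle, beaker and wooden box look unmoved in the last pictures. I judged this by eye and did not measure it to the millimetre. The gripper was clear of everything.

**What disagreed:**
- The real fingertip stood about 35 mm higher than the reported TCP. My first push, stopped by the height reading, left the lid open at about 0.19 rad. The images showed this, and I then worked from the images and the force reading.
- The two-view height of the keys was unreliable because neighbouring dark patches merged in the side view. I used the top view and the depth readings for the keys instead.

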